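# Dry-lay a small brick arch on its former

### The job

Dry-lay the five tapered bricks flat round the curved edge of the arch former: the two widest (springers) first, one against each end block, then the two narrowest (voussoirs) one beside each springer, and the deep key brick last, in the middle. Each lies flat on the baseboard, narrow end up against the curve, centred between its pencilled joint lines, so that even open joints are left; leave the rectangular brick offcut on the carrying board where it lies.

Things in the scene. Friction and masses are not known exactly. Their poses are not given: they have to be found in the camera images.
- arch_former: Fixed 282x390 mm plywood baseboard, 12 mm thick, with a 15 mm high wooden turning piece (top z 27 mm) whose edge is an arc of radius 175 mm, sloping end blocks (top z 46) at +-0.739 rad, and pencilled joint lines along radii at +-0.146 and +-0.394 rad. Laid bricks touch the arc (up to 3 mm off is fine), 8 mm open joints. Origin: the arc's centre (nail), at table level; x to the arc's middle; z up.
- springer_a: Springer, widest kind; two alike. Red brick, flat on the 10 mm carrying board; 50 mm thick, 55 mm deep (x) between parallel end faces, 72 mm wide at the +x end, 53 at the other. Origin: centre of underside. Grip along x on its upper half, clear of the turning piece. Laid: x outward along the radius, underside at z 12 mm, origin at angle +-0.567 rad, radius 202.5 mm in the former frame.
- springer_b: Springer, widest kind; two alike. Red brick, flat on the 10 mm carrying board; 50 mm thick, 55 mm deep (x) between parallel end faces, 72 mm wide at the +x end, 53 at the other. Origin: centre of underside. Grip along x on its upper half, clear of the turning piece. Laid: x outward along the radius, underside at z 12 mm, origin at angle +-0.567 rad, radius 202.5 mm in the former frame.
- voussoir_a: Voussoir, narrowest kind; two alike. Red brick, flat on the 10 mm carrying board; 50 mm thick, 55 mm deep (x) between parallel end faces, 49 mm wide at the +x end, 36 at the other. Origin: centre of underside. Grip along x on its upper half, clear of the turning piece. Laid: x outward along the radius, underside at z 12 mm, origin at angle +-0.27 rad, radius 202.5 mm in the former frame.
- voussoir_b: Voussoir, narrowest kind; two alike. Red brick, flat on the 10 mm carrying board; 50 mm thick, 55 mm deep (x) between parallel end faces, 49 mm wide at the +x end, 36 at the other. Origin: centre of underside. Grip along x on its upper half, clear of the turning piece. Laid: x outward along the radius, underside at z 12 mm, origin at angle +-0.27 rad, radius 202.5 mm in the former frame.
- key_brick: Key, the deepest tapered brick. Red brick, flat on the 10 mm carrying board; 50 mm thick, 67 mm deep (x) between parallel end faces, 63 mm wide at the +x end, 43 at the other. Origin: centre of underside. Grip along x on its upper half, clear of the turning piece. Laid: x outward along the radius, underside at z 12 mm, origin at angle 0, radius 208.5 mm in the former frame.
- offcut: Bystander, to be left alone: rectangular sawn offcut of the same red brick, not tapered, 52 x 75 mm, 30 mm high, lying among the five tapered bricks on the carrying board (all about 12 cm apart between centres). Origin: centre of underside.
Not all that is in view belongs to the job. Leave any green look-alike of the voussoir_b alone.

How it is judged:
By the outcome, as a careful person would: the job done as asked, in the order asked, and still so for the second after the job is handed in, with the robot touching nothing.
It also fails if it takes over 138 s, if anything falls off the work surface, if the arm or the gripper's body presses on something with over 40 N, if the wrist force passes 120 N, or if a joint passes its speed limit or range.

### The arm

A 6-joint arm with a two-finger parallel gripper is mounted at the origin on the work surface; the furniture and walls round the work are solid. World frame = base frame: x ahead of the robot, y to its left, z up, the work surface at z = 0. Lengths are in mm, angles in rad, forces in N, time in s.
With the tool pointing down it reaches from about 400 to 925 mm from the base axis. Payload 12.5 kg.
Tool frame: the origin (TCP) lies at the very end of the fingers, on their centre line; the grasp point (between the pads) lies 19 mm behind it; z points along the fingers, y is the line along which they close (so a half turn about z gives the same grasp; the last joint's range is limited). The gripper opens to 95 mm and grips with 3 to 60 N. Pads are 20 mm wide; open, the fingers measure 119 mm over their backs; the gripper's body (75 mm by 180 mm) begins 59 mm behind the grasp point.
Start: joints at [1.067, 0.491, 1.559, -0, 1.092, -0.106], TCP at [242.105, 576.222, 214.661] pointing down, gripper open.
Joint ranges: [-3.1, 3.1], [-0.84, 2.19], [0.05, 2.79], [-1.13, 4.28], [0.06, 2.93], [-2.69, 2.69]. Speed limits (rad/s): [2.22, 2.22, 2.79, 3.14, 3.14, 3.14].

### API

Orientations are given as [roll, pitch, yaw] about the fixed x, y, z axes, in that order (R = Rz(yaw) Ry(pitch) Rx(roll)).
In Python, from cell import state, read_camera, camera_info, job_done gives the robot as it stands.
- The arm moves only by the shell command python3 -m handwheel FILE, which reads ROWS from the file FILE. ROWS is one flat JSON list of numbers that holds 1 to 5 rows one after another, with no inner brackets; each row has 5 numbers: dx, dy, dz in fractions of the full range, 1 being 250 mm, then a turn about the tool's z in a scale on which 1.0 is pi rad, then the opening from 0.0 (shut) to 1.0 (fully open); each row is the pose to reach, as a shift and turn from the pose commanded when the command began, along the tool's axes at that moment; what a row does not reach only later rows make up. A row lasts 1/12 s, in which the tool goes at most 41.7 mm and 0.125 rad, less where a joint would pass 70% of its speed; a pose out of reach is approached as far as the arm can. The fingers move at their own pace and stop on an object; the grip force is fixed at half the most. Time passes only in rows, so rows that do not move let the fingers close. It prints the time, the measured TCP pose, the force, the opening and the grip force at its end. Shift and turn numbers lie between -1 and 1, and a call with a number outside is refused. Input that does not fit is refused with a message, and nothing moves.
- state(): the state, without advancing time (a new reading comes with each control period).
- read_camera(name): name is "scene" or "top" or "wrist"; returns (picture, depth): 400x640x3 uint8, red, green, blue; 400x640 float32, mm along the optical axis (not along the pixel's ray), 0 where there is no reading.
- camera_info(name): a dict with "vertical_fov" (degrees; the focal length in pixels is half the picture's height over the tangent of half this angle, whatever the lens; pixels are square), "cx", "cy" (the principal point, pixels), "origin" and "attitude" of the camera in the world. Camera axes: x right, y down, z forward; pixel columns grow to the right and rows downward; lengths in mm; the calibration is good to about 2 mm. A picture is of the moment at which its call begins: read the wrist's pose just before it. camera_info takes no time and is no camera call; for the wrist camera it gives the pose at the moment of the call.
- job_done(): hands the job in; it is judged then, once.
The state is a dict: "t": time; "joints": joint angles; "qvel": joint speeds; "tau": joint torques, N m; "eef_pos": TCP position; "tcp_rot": TCP orientation; "ft_force": force on the tool from outside, world axes, zero at the start; "moment": the same for the moment, N m; "opening": opening from 0.0 (shut) to 1.0 (fully open); "grip_force": force on a finger pad.
Only numpy, scipy, OpenCV 4.12 (cv2) and the standard library are available. Lean on these libraries where they do the work, as an engineer would, in place of code of your own. Each camera call takes 0.05 s, during which the arm holds its last target. There are 200 camera calls.

## Working session

There is one attempt and no reset: what is moved stays moved. The work goes in short steps, Python scripts to look and compute and a shell command to move; the robot and the scene stay as the last step left them, time stands still between calls to the robot, and variables do not carry over. Pictures are saved under pics/ and viewed, at most 14 in all, crops included, and the job is handed in when it is done.

```bash
ls; mkdir -p pics; python3 - <<'E'
from cell import *
import cv2
s=state();print({k:s[k] for k in('t','eef_pos','tcp_rot','opening')})
for n in('scene','top','wrist'):
    p,d=read_camera(n);c=camera_info(n);print(n,c)
    cv2.imwrite(f'pics/{n}0.png',p[:,:,::-1])
    import numpy as np; np.save(f'pics/{n}0_d.npy',d)
E
```

```text
pics
{'t': 0.0, 'eef_pos': array([241.9597924 , 575.98231636, 214.05090834]), 'tcp_rot': array([-3.14046019e+00, -1.30912915e-04,  2.74379875e+00]), 'opening': 0.9970686021172395}
scene {'vertical_fov': 48.69755829496565, 'cx': 315.5340466225699, 'cy': 197.34672224939533, 'origin': array([-375.41155175, -566.99296916, 1072.95425058]), 'attitude': array([-2.36596901, -0.00385404, -1.00457302])}
top {'vertical_fov': 42.98138885689324, 'cx': 322.1675221395561, 'cy': 194.72022638946515, 'origin': array([ 288.71331496,  -47.71370064, 1512.04479815]), 'attitude': array([-3.02869364,  0.01332985, -1.59614663])}
wrist {'vertical_fov': 62.580391504384686, 'cx': 317.81838088155683, 'cy': 198.7680792874951, 'origin': array([173.60579359, 604.69311556, 384.65683548]), 'attitude': array([2.87308800e+00, 1.73819103e-03, 1.17257834e+00])}
```

View pics/top0.png

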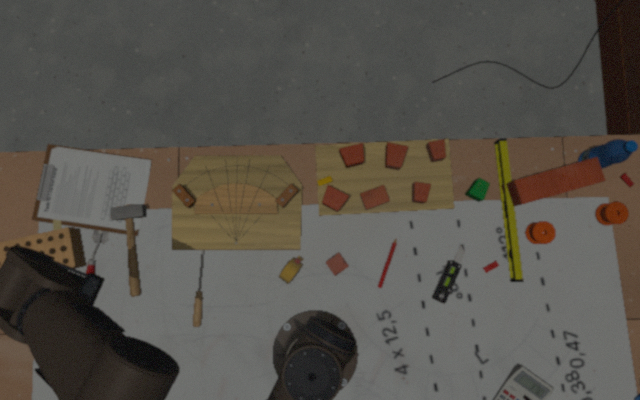

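View pics/scene0.png

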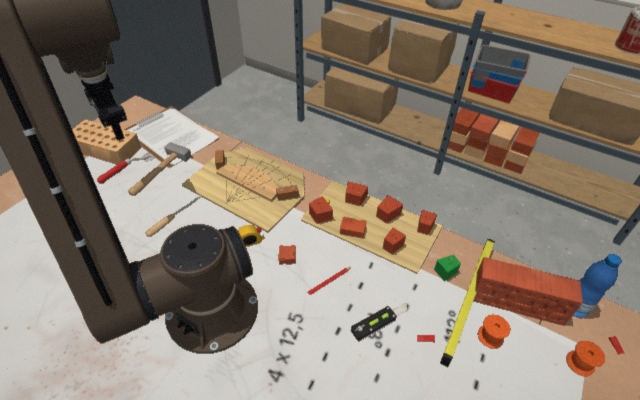

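```bash
cat > h.py <<'E'
import numpy as np, cv2
from scipy.spatial.transform import Rotation as Ro
from cell import *
def cam(n):
    c=camera_info(n); f=200/np.tan(np.radians(c['vertical_fov']/2))
    return f,c['cx'],c['cy'],np.array(c['origin']),Ro.from_euler('xyz',c['attitude']).as_matrix()
def ray(C,uv,z):
    """pixels -> world xy on plane z"""
    f,cx,cy,o,R=C; uv=np.atleast_2d(np.asarray(uv,float))
    d=np.c_[(uv[:,0]-cx)/f,(uv[:,1]-cy)/f,np.ones(len(uv))]@R.T
    return (o+d*((z-o[2])/d[:,2])[:,None])[:,:2]
def cloud(C,d):
    f,cx,cy,o,R=C; v,u=np.mgrid[:400,:640]
    return (np.dstack([(u-cx)/f*d,(v-cy)/f*d,d])@R.T+o)
def redmask(p):
    h=cv2.cvtColor(p,cv2.COLOR_RGB2HSV); return ((h[...,0]<12)|(h[...,0]>172))&(h[...,1]>110)&(h[...,2]>40)
def quads(C,p,d,zlo=50,zhi=70,zp=60,amin=60,extra=None):
    """red tops between zlo and zhi: 4 corners on plane zp (world)"""
    P=cloud(C,d); m=redmask(p)&(P[...,2]>zlo)&(P[...,2]<zhi)&(d>0)
    if extra is not None:m&=extra
    out=[]
    for c in cv2.findContours(m.astype(np.uint8),cv2.RETR_EXTERNAL,cv2.CHAIN_APPROX_NONE)[0]:
        if cv2.contourArea(c)<amin: continue
        px=c[:,0].mean(0); zm=np.median(P[...,2][cv2.drawContours(np.zeros((400,640),np.uint8),[c],-1,1,-1)>0])
        w=ray(C,c[:,0],zp).astype(np.float32)
        out.append((px,zm,w))
    return out
def quad(w):
    h=cv2.convexHull(w.astype(np.float32)); q=cv2.approxPolyN(h,4,ensure_convex=True)[0] if hasattr(cv2,'approxPolyN') else None
    return np.array(q,float).reshape(-1,2)
def tool(goal_xy,goal_yaw):
    """dx,dy,turn in tool axes, from measured pose to goal; yaw mod pi"""
    s=state(); x,y=np.asarray(goal_xy)-s['eef_pos'][:2]; a=s['tcp_rot'][2]
    t=-(goal_yaw-a); t=(t+np.pi/2)%np.pi-np.pi/2
    return np.round([x*np.cos(a)+y*np.sin(a),x*np.sin(a)-y*np.cos(a),t],3), s['eef_pos'].round(1)
E
python3 - <<'E'
from h import *
p=cv2.imread('pics/top0.png')[:,:,::-1].copy();d=np.load('pics/top0_d.npy');C=cam('top')
for px,zm,w in quads(C,p,d,15,90,60):
    q=quad(w);print(px.round(),zm.round(1),w.mean(0).round(),cv2.minAreaRect(w)[1],np.linalg.norm(q-np.roll(q,-1,0),axis=1).round())
for n,uv,z in(('nail',(237,240),12),('blkL',(184,195),46),('blkR',(288,195),46)):print(n,ray(C,uv,z).round())
big=cv2.resize(p[130:275,165:465],None,fx=2.66,fy=2.66,interpolation=cv2.INTER_CUBIC);cv2.imwrite('pics/topcrop.png',big[:,:,::-1])
E
```

```text
[337. 264.] 30.1 [256. -68.] (42.5299072265625, 41.770774841308594) [43. 42. 42. 42.]
[542. 232.] 60.0 [ 330. -654.] (67.67967224121094, 60.155601501464844) [74. 78. 68. 44.]
[614. 213.] 59.4 [ 380. -862.] (78.93010711669922, 63.70210647583008) [54. 79. 70. 82.]
[374. 197.] 40.6 [ 444. -182.] (48.923179626464844, 72.73353576660156) [49. 74. 49. 69.]
[334. 198.] 61.0 [444. -67.] (66.94253540039062, 56.84451675415039) [51. 55. 73. 59.]
[513. 194.] 73.8 [ 443. -578.] (62.21769714355469, 13.70846939086914) [62. 13. 62. 14.]
[421. 191.] 60.5 [ 456. -315.] (46.84553146362305, 55.33985900878906) [38. 56. 49. 55.]
[352. 154.] 61.1 [ 570. -123.] (57.75703430175781, 68.43072509765625) [59. 48. 60. 76.]
[395. 155.] 60.4 [ 565. -246.] (59.40762710571289, 71.43534088134766) [73. 41. 72. 66.]
[436. 150.] 60.4 [ 577. -367.] (56.221900939941406, 48.69792938232422) [56. 41. 57. 52.]
nail [[332. 222.]]
blkL [[465. 370.]]
blkR [[457.  67.]]
```

View pics/topcrop.png

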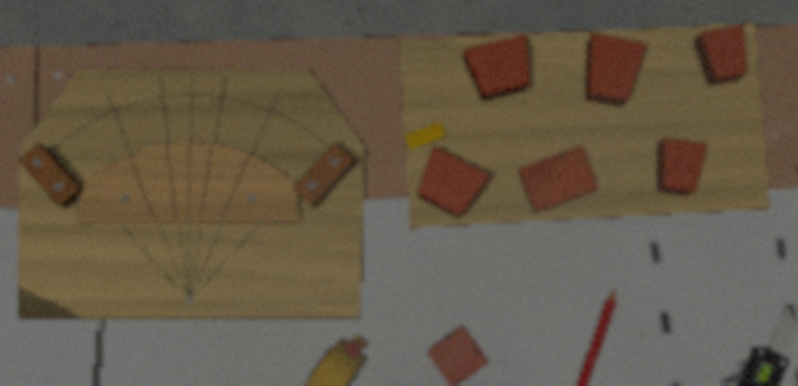

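Candidates in the top view (u,v):
- **Springers:** (334,198) and (352,154).
- **Key:** (395,155), about 70 mm deep.
- **Voussoirs:** (421,191) and (436,150).
- **Not for use:** offcut (374,197), top at z 40; stray red block (337,264), off the board; green look-alike (478,188).

I'll take a closer look at the former and then the bricks.

Units first: shifts go in shares of 250 mm and turns go in shares of pi rad. So -166 mm / 250 = -0.664, -133 mm / 250 = -0.532, 0.6 rad / 3.1416 = 0.191.

```bash
echo '[-0.132,-0.088,0,0.0382,1,-0.264,-0.18,0,0.0764,1,-0.4,-0.272,0,0.1146,1,-0.532,-0.364,0,0.1528,1,-0.664,-0.456,0,0.191,1]' > path.dat && python3 -m handwheel path.dat; python3 - <<'E'
from h import *
print(tool((450,222),1.5708))
E
```

```text
t: 0.57
eef_pos: [351.5, 405.1, 214.5]
tcp_rot: [-3.141, 0.0, 2.138]
ft_force: [0.9, -1.0, -0.9]
opening: 1.002
grip_force: 0.0
(array([-207.408,  -15.356,    0.568]), array([351.5, 405.1, 214.5]))
```

Converted, -207 mm / 250 = -0.828, -164 mm / 250 = -0.656, 0.57 rad / 3.1416 = 0.1814.

```bash
echo '[-0.164,-0.012,0,0.035,1,-0.328,-0.024,0,0.07,1,-0.492,-0.036,0,0.105,1,-0.656,-0.048,0,0.1432,1,-0.828,-0.06,0,0.1814,1]' > path.dat && python3 -m handwheel path.dat; echo '[0,0,0,0,1,0,0,0,0,1,0,0,0,0,1]' > path.dat && python3 -m handwheel path.dat; python3 - <<'E'
from h import *
print(tool((450,222),1.5708))
C=cam('wrist');p,d=read_camera('wrist');np.savez('pics/former.npz',p=p,d=d,f=C[0],cx=C[1],cy=C[2],o=C[3],R=C[4]);cv2.imwrite('pics/former.png',p[:,:,::-1])
E
```

```text
t: 0.98
eef_pos: [450.4, 224.2, 214.7]
tcp_rot: [3.142, -0.0, 1.568]
ft_force: [1.3, 0.8, -0.2]
opening: 0.997
grip_force: 0.0
t: 1.23
eef_pos: [449.7, 226.1, 214.5]
tcp_rot: [-3.141, -0.0, 1.574]
ft_force: [0.3, -0.2, 0.8]
opening: 0.999
grip_force: 0.0
(array([-4.082e+00,  2.420e-01,  3.000e-03]), array([449.7, 226.1, 214.5]))
```

View pics/former.png

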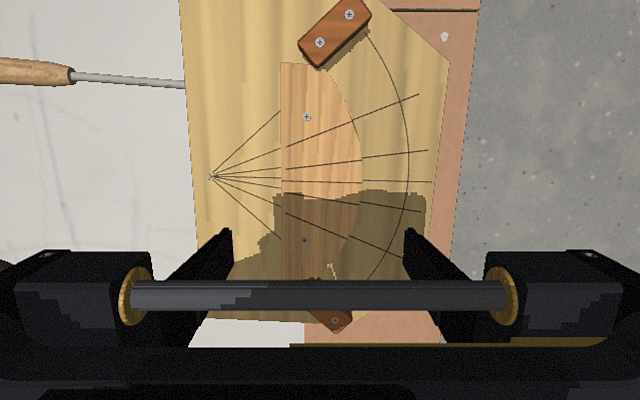

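```bash
cat >> h.py <<'E'
from scipy.optimize import least_squares
def former(C,p,d,guess,vmax=400,rr=(195,245),z0=12):
    P=cloud(C,d); m=((P[...,2]>20)&(P[...,2]<34)&(d>0)).astype(np.uint8); m[vmax:]=0
    c=cv2.findContours(m,cv2.RETR_EXTERNAL,cv2.CHAIN_APPROX_NONE)[0]; pts=np.vstack([k[:,0] for k in c])
    w=ray(C,pts,27); g=np.asarray(guess,float)
    for tol in(15,5,3):
        v=w-g; r=np.hypot(*v.T); a=np.arctan2(v[:,1],v[:,0]); k=(abs(r-175)<tol)&(abs(a)<.62)&(pts[:,1]<vmax-2)
        g=least_squares(lambda q:np.hypot(*(w[k]-q).T)-175,g,loss='soft_l1').x
    free=least_squares(lambda q:np.hypot(*(w[k]-q[:2]).T)-q[2],[*g,175],loss='soft_l1').x
    th=np.arange(-.75,.75,.001); R=np.arange(*rr,1.)
    X=g+np.dstack([np.cos(th)[:,None]*R,np.sin(th)[:,None]*R])
    f,cx,cy,o,M=C; q=(np.dstack([X,np.full(X.shape[:2],z0)])-o)@M
    u=(cx+f*q[...,0]/q[...,2]).astype(np.float32);v=(cy+f*q[...,1]/q[...,2]).astype(np.float32)
    I=cv2.remap(cv2.cvtColor(p,cv2.COLOR_RGB2GRAY).astype(np.float32),u,v,cv2.INTER_LINEAR)
    I=I-cv2.blur(I,(1,81)); prof=np.median(I,1)
    from scipy.signal import find_peaks
    pk=find_peaks(-prof,height=5,distance=30)[0]
    return g,free,k.sum(),[(round(th[i],3),round(float(prof[i]),1)) for i in pk]
E
python3 - <<'E'
from h import *
z=np.load('pics/former.npz');C=(float(z['f']),float(z['cx']),float(z['cy']),z['o'],z['R']);p,d=z['p'],z['d']
P=cloud(C,d)
for uv in((211,176),(320,140),(400,180),(330,40),(130,60),(470,40)):print(uv,P[uv[1],uv[0]].round(1))
print(ray(C,(211,176),12))
print(former(C,p,d,ray(C,(211,176),12)[0],vmax=225))
print(former(C,p,d,ray(C,(211,176),12)[0],vmax=225,rr=(195,225)))
E
```

```text
(211, 176) [327.  224.5  13.4]
(320, 140) [452.1 267.   26.8]
(400, 180) [545.1 220.1  11.6]
(330, 40) [460.9 362.   46.6]
(130, 60) [246.2 349.7   1.9]
(470, 40) [611.9 370.7   1. ]
[[326.58063009 224.21633223]]
(array([322.75943468, 225.00146952]), array([322.53231852, 224.96380697, 175.22271629]), np.int64(141), [(np.float64(-0.419), -36.9), (np.float64(-0.171), -37.6), (np.float64(-0.088), -25.8), (np.float64(-0.025), -56.6), (np.float64(0.12), -64.1), (np.float64(0.367), -67.4), (np.float64(0.701), -22.3), (np.float64(0.737), -42.5)])
(array([322.75943468, 225.00146952]), array([322.53231852, 224.96380697, 175.22271629]), np.int64(141), [(np.float64(-0.418), -38.8), (np.float64(-0.172), -38.7), (np.float64(-0.094), -25.0), (np.float64(-0.025), -49.4), (np.float64(0.12), -62.7), (np.float64(0.367), -68.2), (np.float64(0.701), -24.0), (np.float64(0.738), -41.9)])
```

```bash
cat >> h.py <<'E'
def lines(C,p,g,yaw,radii,angs=(-.394,-.146,.146,.394),z0=12,w=.035):
    """subpixel pencil-line points at given radii; fit lines; least-squares intersection and yaw"""
    f,cx,cy,o,M=C; gray=cv2.cvtColor(p,cv2.COLOR_RGB2GRAY).astype(np.float32); N=[];b=[];ys=[]
    for a in angs:
        pts=[]
        for r in radii:
            s=np.arange(-7,7.01,.25); t=a+yaw; X=np.asarray(g)+r*np.array([np.cos(t),np.sin(t)])+s[:,None]*np.array([-np.sin(t),np.cos(t)])
            q=(np.c_[X,np.full(len(X),z0)]-o)@M
            I=cv2.remap(gray,(cx+f*q[:,0]/q[:,2]).astype(np.float32)[None],(cy+f*q[:,1]/q[:,2]).astype(np.float32)[None],cv2.INTER_LINEAR)[0]
            D=np.clip(np.median(I)-I-8,0,None)
            if D.max()<8 or abs(s[D.argmax()])>5.5: continue
            k=abs(s-s[D.argmax()])<1.6; pts.append((X[k]*D[k,None]).sum(0)/D[k].sum())
        if len(pts)<8: print('line',a,'few',len(pts)); continue
        vx,vy,x0,y0=cv2.fitLine(np.float32(pts),cv2.DIST_HUBER,0,.01,.01).ravel()
        if vx<0:vx,vy=-vx,-vy
        n=np.array([-vy,vx]);N.append(n);b.append(n@[x0,y0]);ys.append((a,len(pts),round(float(np.arctan2(vy,vx)-a),4)))
    c=np.linalg.lstsq(np.array(N),np.array(b),rcond=None)[0]
    return c,(np.array(N)@c-b).round(2),ys
E
python3 - <<'E'
from h import *
z=np.load('pics/former.npz');C=(float(z['f']),float(z['cx']),float(z['cy']),z['o'],z['R']);p,d=z['p'],z['d']
g=(323,225)
for rr in (np.arange(182,245,1.5),np.arange(25,90,1.5),np.r_[np.arange(25,90,1.5),np.arange(182,245,1.5)]):print(lines(C,p,g,-.0255,rr))
P=cloud(C,d)
print(P[140,195:230,2].round(1)); print(P[176,203:219,2].round(1)); print(P[140,350:375,2].round(1))
# turning piece straight edge
E
```

```text
(array([322.8243 , 224.53708], dtype=float32), array([ 0.21, -0.28, -0.02,  0.11], dtype=float32), [(-0.394, 42, -0.0215), (-0.146, 42, -0.0244), (0.146, 42, -0.0243), (0.394, 42, -0.0246)])
(array([323.5891 , 224.53564], dtype=float32), array([ 0.02, -0.08,  0.11, -0.05], dtype=float32), [(-0.394, 41, -0.023), (-0.146, 35, -0.0244), (0.146, 39, -0.0218), (0.394, 44, -0.0246)])
(array([323.58203, 224.55728], dtype=float32), array([ 0.02, -0.04,  0.03, -0.01], dtype=float32), [(-0.394, 83, -0.024), (-0.146, 77, -0.0241), (0.146, 81, -0.0236), (0.394, 86, -0.024)])
[12.7 11.6 12.8 12.3 13.  13.4 12.5 12.  12.6 10.8 10.7 14.1 13.  12.1
 12.  12.8 13.6 11.7 11.9 12.2 11.  10.7 11.7 11.7 12.1 10.8 12.6 11.2
 12.  12.3 11.9 13.5 12.7 12.2 11. ]
[11.6 13.2 12.7 14.4 13.9 14.5 14.3 14.2 13.4 10.8 12.7 11.8 10.9 11.7
 11.1 12.8]
[28.9 26.3 27.7 28.1 27.3 27.5 28.  27.1 26.5 12.  12.1 11.3 12.5 12.1
 11.3 10.6 12.9 11.4 12.1 13.3 12.8 12.1 13.6 11.3 11.5]
```

Converted, -200 mm / 250 = -0.8, -160 mm / 250 = -0.64.

```bash
echo '[-0.16,0.024,0,0,1,-0.32,0.048,0,0,1,-0.48,0.072,0,0,1,-0.64,0.096,0,0,1,-0.8,0.12,0,0,1]' > path.dat && python3 -m handwheel path.dat | head -2; echo '[-0.16,0.024,0,0,1,-0.32,0.048,0,0,1,-0.48,0.072,0,0,1,-0.64,0.096,0,0,1,-0.784,0.112,0,0,1]' > path.dat && python3 -m handwheel path.dat | head -2; echo '[0,0,0,0,1,0,0,0,0,1,0,0,0,0,1]' > path.dat && python3 -m handwheel path.dat; cat >> h.py <<'E'
def look(name,n='wrist',save=True):
    C=cam(n);p,d=read_camera(n)
    cv2.imwrite(f'pics/{name}.png',p[:,:,::-1]);return C,p,d
def tap(C,p,d,zlo=45,zhi=72,zp=60,amin=700):
    """tapered bricks: centre, angle of +x (wide end), wide, narrow, depth. centre = mid-depth of axis"""
    for px,zm,w in quads(C,p,d,zlo,zhi,zp,amin):
        q=quad(w); e=np.roll(q,-1,0)-q; L=np.linalg.norm(e,axis=1)
        # parallel pair
        ang=[abs(np.cross(e[i]/L[i],e[i+2]/L[i+2])) for i in(0,1)]; i=int(np.argmin(ang))
        a,b=(i,i+2) if L[i]>L[i+2] else (i+2,i)
        mw=(q[a]+q[(a+1)%4])/2; mn=(q[b]+q[(b+1)%4])/2
        n=e[a]/L[a]-e[b]/L[b]; n=np.array([-n[1],n[0]])/np.linalg.norm(n); n*=np.sign(n@(mw-mn))
        print(px.round(),'z',zm.round(1),'c',((mw+mn)/2).round(1),'ang',np.arctan2(n[1],n[0]).round(3),'axis',np.arctan2(*(mw-mn)[::-1]).round(3),'wide %.1f nar %.1f dep %.1f par %.2f/%.2f'%(L[a],L[b],(mw-mn)@n,ang[i],ang[1-i]))
E
python3 - <<'E'
from h import *
C,p,d=look('bricks1');tap(C,p,d);print(state()['eef_pos'],state()['tcp_rot'])
E
```

```text
t: 1.7
eef_pos: [480.3, 26.0, 214.7]
t: 2.12
eef_pos: [509.7, -170.5, 214.6]
t: 2.37
eef_pos: [509.1, -168.4, 214.4]
tcp_rot: [-3.141, -0.001, 1.576]
ft_force: [-0.1, 0.2, -0.2]
opening: 1.0
grip_force: 0.0
[271. 319.] z 60.5 c [ 453.7 -327.1] ang -0.115 axis -0.147 wide 31.8 nar 15.0 dep 53.6 par 0.12/0.31
[369. 253.] z 60.2 c [ 563.  -245.5] ang -0.225 axis -0.204 wide 67.7 nar 48.1 dep 68.9 par 0.01/0.28
[381. 140.] z 60.2 c [ 568.5 -125.3] ang 0.212 axis 0.21 wide 72.3 nar 53.4 dep 55.7 par 0.00/0.33
[250.  77.] z 60.2 c [443.9 -67.9] ang -0.5 axis -0.507 wide 71.9 nar 52.7 dep 56.2 par 0.03/0.33
[ 509.16965279 -168.03769041  214.53632679] [-3.14124036e+00 -4.93408386e-04  1.57618382e+00]
```

View pics/bricks1.png

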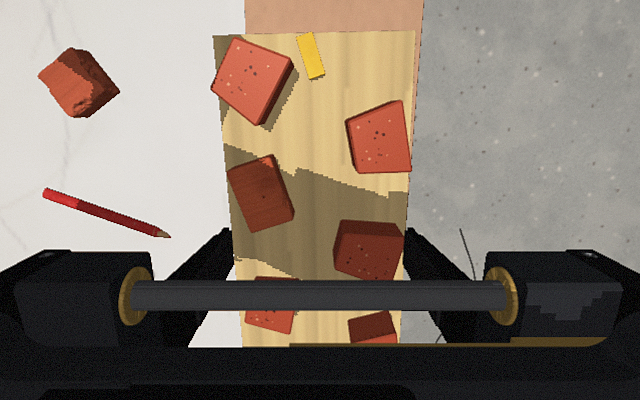

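```bash
python3 - <<'E'
from h import *
print(tool((568.5,-125.3),0.212+np.pi/2))
E
```

```text
(array([42.417, 59.56 , -0.207]), array([ 509.2, -168. ,  214.5]))
```

Converted, 110 mm / 250 = 0.44, 80 mm / 250 = 0.32, -0.207 rad / 3.1416 = -0.0659.

```bash
echo '[0.056,0.08,0,-0.0318,1,0.112,0.16,0.04,-0.0659,1,0.1696,0.2384,0.16,-0.0659,1,0.1696,0.2384,0.32,-0.0659,1,0.1696,0.2384,0.44,-0.0659,1]' > path.dat && python3 -m handwheel path.dat ; echo '[0,0,0,0,1,0,0,0,0,1]' > path.dat && python3 -m handwheel path.dat|head -3;  python3 - <<'E'
from h import *
print(tool((568.5,-125.3),0.212+np.pi/2))
E
```

```text
t: 2.83
eef_pos: [568.9, -124.1, 102.7]
tcp_rot: [-3.142, -0.0, 1.785]
ft_force: [0.3, -0.6, 0.1]
opening: 0.996
grip_force: 0.0
t: 3.0
eef_pos: [568.3, -125.6, 104.3]
tcp_rot: [-3.139, -0.001, 1.783]
(array([0.288, 0.283, 0.   ]), array([ 568.3, -125.6,  104.3]))
```

Converted, 71 mm / 250 = 0.284, 68 mm / 250 = 0.272.

```bash
echo '[0,0,0.12,0,1,0,0,0.22,0,1,0,0,0.272,0,1,0,0,0.284,0,1,0,0,0.284,0,1]' > path.dat && python3 -m handwheel path.dat; echo '[0,0,0,0,0,0,0,0,0,0,0,0,0,0,0,0,0,0,0,0,0,0,0,0,0]' > path.dat && python3 -m handwheel path.dat;echo '[0,0,0,0,0,0,0,0,0,0,0,0,0,0,0,0,0,0,0,0,0,0,0,0,0]' > path.dat && python3 -m handwheel path.dat
```

```text
t: 3.42
eef_pos: [569.3, -127.1, 35.1]
tcp_rot: [3.14, 0.001, 1.781]
ft_force: [-0.0, -0.1, 0.7]
opening: 1.003
grip_force: 0.0
t: 3.83
eef_pos: [568.8, -127.3, 34.2]
tcp_rot: [3.141, 0.0, 1.781]
ft_force: [1.0, 0.4, -0.0]
opening: 0.709
grip_force: 0.0
t: 4.25
eef_pos: [568.8, -127.3, 33.8]
tcp_rot: [3.141, 0.0, 1.781]
ft_force: [1.9, -0.3, 3.5]
opening: 0.577
grip_force: 30.0
```

Converted, -85 mm / 250 = -0.34, -70 mm / 250 = -0.28.

```bash
echo '[0,0,-0.04,0,0,0,0,-0.16,0,0,0,0,-0.28,0,0,0,0,-0.34,0,0,0,0,-0.34,0,0]' > path.dat && python3 -m handwheel path.dat; cat >> h.py <<'E'
F=np.array([323.4,224.6]); FY=-0.0239
def slot(a,r=203.5,off=0.):
    """TCP goal for a slot; off = brick offset from TCP along tool x"""
    t=a+FY; y=t+np.pi/2; g=F+r*np.array([np.cos(t),np.sin(t)])
    return g-off*np.array([np.cos(y),np.sin(y)]),y
def rows(a,r=203.5,off=0.): print(*tool(*slot(a,r,off)),slot(a,r,off)[0].round(1))
E
python3 - <<'E'
from h import *
rows(.567,off=2)
E
```

```text
t: 4.67
eef_pos: [569.5, -127.5, 122.0]
tcp_rot: [3.138, 0.002, 1.781]
ft_force: [0.2, -0.4, -3.1]
opening: 0.572
grip_force: 30.0
[ 4.60332e+02  2.57070e+01 -3.33000e-01] [ 569.5 -127.5  122. ] [498.7 328.1]
```

Converted, 180 mm / 250 = 0.72, 140 mm / 250 = 0.56.

```bash
echo '[0.08,0.004,0,0,0,0.24,0.012,0,0,0,0.4,0.02,0,0,0,0.56,0.028,0,0,0,0.72,0.036,0,0,0]' > path.dat && python3 -m handwheel path.dat|head -2;echo '[0.16,0.008,0,0,0,0.32,0.016,0,0,0,0.48,0.024,0,0,0,0.64,0.036,0,0,0,0.8,0.048,0,0,0]' > path.dat && python3 -m handwheel path.dat|head -2;echo '[0.12,0.008,0,-0.0318,0,0.22,0.016,0,-0.0637,0,0.288,0.02,0,-0.0955,0,0.32,0.02,0,-0.106,0,0.32,0.02,0,-0.106,0]' > path.dat && python3 -m handwheel path.dat|head -2;echo '[0,0,0,0,0,0,0,0,0,0]' > path.dat && python3 -m handwheel path.dat;python3 - <<'E'
from h import *
rows(.567,off=2)
E
```

```text
t: 5.08
eef_pos: [538.4, 52.2, 117.4]
t: 5.5
eef_pos: [508.4, 250.4, 117.5]
t: 5.92
eef_pos: [497.1, 329.0, 117.5]
t: 6.08
eef_pos: [498.1, 326.9, 118.2]
tcp_rot: [-3.141, 0.0, 2.111]
ft_force: [0.2, -0.8, -3.1]
opening: 0.575
grip_force: 30.0
[ 0.72   1.047 -0.003] [498.1 326.9 118.2] [498.7 328.1]
```

Converted, 48 mm / 250 = 0.192, 40 mm / 250 = 0.16, -0.003 rad / 3.1416 = -0.001.

```bash
echo '[0.0028,0.004,0.06,-0.001,0,0.0028,0.004,0.16,-0.001,0,0.0028,0.004,0.192,-0.001,0,0.0028,0.004,0.192,-0.001,0,0.0028,0.004,0.192,-0.001,0]' > path.dat && python3 -m handwheel path.dat|head -2;echo '[0,0,0,0,0,0,0,0,0,0,0,0,0,0,0]' > path.dat && python3 -m handwheel path.dat;python3 - <<'E'
from h import *
rows(.567,off=2)
E
```

```text
t: 6.5
eef_pos: [498.9, 328.5, 70.8]
t: 6.75
eef_pos: [499.0, 329.3, 71.6]
tcp_rot: [3.14, 0.0, 2.117]
ft_force: [0.4, 0.0, -3.2]
opening: 0.58
grip_force: 30.0
[-0.92  -0.934  0.003] [499.  329.3  71.6] [498.7 328.1]
```

Converted, 35 mm / 250 = 0.14, 34 mm / 250 = 0.136.

```bash
echo '[-0.002,-0.002,0.048,0,0,-0.002,-0.002,0.096,0,0,-0.002,-0.002,0.12,0,0,-0.002,-0.002,0.136,0,0,-0.002,-0.002,0.14,0,0]' > path.dat && python3 -m handwheel path.dat;echo '[0,0,0,0,0,0,0,0,0,0,0,0,0,0,0]' > path.dat && python3 -m handwheel path.dat;python3 - <<'E'
from h import *
rows(.567,off=2)
E
```

```text
t: 7.17
eef_pos: [498.0, 328.3, 35.6]
tcp_rot: [-3.14, -0.0, 2.117]
ft_force: [-4.8, -3.3, 13.4]
opening: 0.579
grip_force: 30.0
t: 7.42
eef_pos: [498.6, 328.6, 35.7]
tcp_rot: [3.141, -0.0, 2.117]
ft_force: [-0.0, -0.7, -3.1]
opening: 0.579
grip_force: 30.0
[-0.538 -0.219  0.003] [498.6 328.6  35.7] [498.7 328.1]
```

Converted, -160 mm / 250 = -0.64, -120 mm / 250 = -0.48.

```bash
echo '[0,0,0,0,0.65,0,0,0,0,0.75,0,0,0,0,0.85,0,0,0,0,1,0,0,0,0,1]' > path.dat && python3 -m handwheel path.dat;echo '[0,0,-0.04,0,1,0,0,-0.16,0,1,0,0,-0.32,0,1,0,0,-0.48,0,1,0,0,-0.64,0,1]' > path.dat && python3 -m handwheel path.dat|head -2
python3 - <<'E'
from h import *
print(tool((480,200),1.5708))
E
```

```text
t: 7.83
eef_pos: [498.6, 328.6, 35.8]
tcp_rot: [3.141, -0.0, 2.117]
ft_force: [0.0, -0.2, 1.0]
opening: 0.876
grip_force: 0.0
t: 8.25
eef_pos: [498.0, 328.3, 198.2]
(array([-100.294,  -82.051,    0.546]), array([498. , 328.3, 198.2]))
```

Converted, -100 mm / 250 = -0.4, -82 mm / 250 = -0.328, 0.546 rad / 3.1416 = 0.1738.

```bash
echo '[-0.1,-0.08,0,0.035,1,-0.2,-0.16,-0.02,0.07,1,-0.3,-0.24,-0.04,0.105,1,-0.4,-0.328,-0.06,0.1401,1,-0.4,-0.328,-0.06,0.1738,1]' > path.dat && python3 -m handwheel path.dat|head -2;echo '[0,0,0,0,1,0,0,0,0,1,0,0,0,0,1]' > path.dat && python3 -m handwheel path.dat|head -3; cat >> h.py <<'E'
def check(name,vmax=225):
    C,p,d=look(name)
    for rr in (np.r_[np.arange(25,90,1.5),np.arange(182,245,1.5)],): print(lines(C,p,F,FY,rr))
    p2=p.copy();p2[vmax+25:]=0
    for px,zm,w in quads(C,p2,d,52,72,62,500):
        q=quad(w); l=(q-F)@np.array([[np.cos(FY),-np.sin(FY)],[np.sin(FY),np.cos(FY)]])
        print(px.round(),'z',zm.round(1)); 
        for x,y in l: print('   r %.1f ang %.4f  xy %.1f %.1f'%(np.hypot(x,y),np.arctan2(y,x),x,y))
    tapf(C,p2,d)
def tapf(C,p,d):
    import io,contextlib
    for px,zm,w in quads(C,p,d,52,72,62,500):
        q=quad(w); e=np.roll(q,-1,0)-q; L=np.linalg.norm(e,axis=1)
        ang=[abs(np.cross(e[i]/L[i],e[i+2]/L[i+2])) for i in(0,1)]; i=int(np.argmin(ang))
        a,b=(i,i+2) if L[i]>L[i+2] else (i+2,i)
        mw=(q[a]+q[(a+1)%4])/2; mn=(q[b]+q[(b+1)%4])/2; c=(mw+mn)/2-F
        n=e[a]/L[a]-e[b]/L[b]; n=np.array([-n[1],n[0]])/np.linalg.norm(n); n*=np.sign(n@(mw-mn))
        print('brick: r %.1f ang %.4f yaw(x) %.4f  wide %.1f nar %.1f dep %.1f'%(np.hypot(*c),np.arctan2(c[1],c[0])-FY,np.arctan2(n[1],n[0])-FY,L[a],L[b],(mw-mn)@n))
E
python3 - <<'E'
from h import *
check('c1')
E
```

```text
t: 8.67
eef_pos: [479.4, 196.7, 212.4]
t: 8.92
eef_pos: [480.4, 201.0, 210.9]
tcp_rot: [3.141, -0.0, 1.575]
(array([325.43567, 224.1674 ], dtype=float32), array([ 0.39, -0.23, -0.59,  0.49], dtype=float32), [(-0.394, 85, -0.0239), (-0.146, 75, -0.0248), (0.146, 79, -0.0234), (0.394, 79, 0.0082)])
[340.  45.] z 62.2
   r 177.4 ang 0.7112  xy 134.4 115.8
   r 177.5 ang 0.4150  xy 162.4 71.6
   r 233.3 ang 0.4106  xy 213.9 93.1
   r 233.2 ang 0.7227  xy 174.9 154.2
brick: r 203.0 ang 0.5650 yaw(x) 0.5667  wide 72.5 nar 52.4 dep 54.9
```

View pics/c1.png

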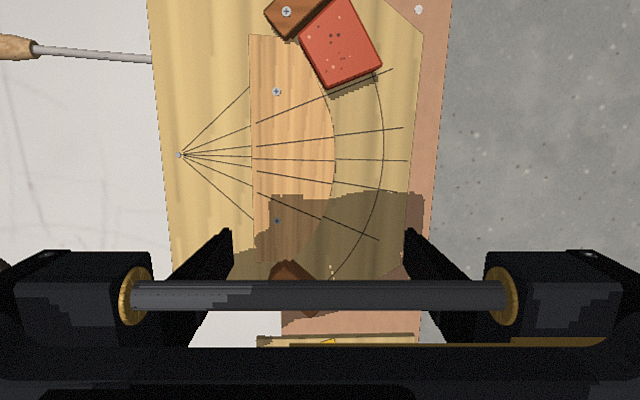

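Converted, -200 mm / 250 = -0.8, -160 mm / 250 = -0.64, 0.5 rad / 3.1416 = 0.1592.

```bash
echo '[-0.16,-0.024,0,0.0318,1,-0.32,-0.044,0,0.0637,1,-0.48,-0.068,0,0.0955,1,-0.64,-0.088,0,0.1273,1,-0.8,-0.112,0,0.1592,1]' > path.dat && python3 -m handwheel path.dat|head -2; python3 - <<'E'
from h import *
print(tool((443.9,-67.9),-.5+np.pi/2))
E
```

```text
t: 9.38
eef_pos: [452.0, -0.4, 210.6]
(array([-6.3062e+01,  2.5275e+01, -1.0000e-03]), array([ 4.520e+02, -4.000e-01,  2.106e+02]))
```

Converted, 110 mm / 250 = 0.44, 85 mm / 250 = 0.34.

```bash
echo '[-0.14,0.056,0.08,0,1,-0.252,0.1012,0.2,0,1,-0.252,0.1012,0.34,0,1,-0.252,0.1012,0.44,0,1,-0.252,0.1012,0.44,0,1]' > path.dat && python3 -m handwheel path.dat|head -2; echo '[0,0,0,0,1,0,0,0,0,1,0,0,0,0,1]' > path.dat && python3 -m handwheel path.dat|head -3; python3 - <<'E'
from h import *
print(tool((443.9,-67.9),-.5+np.pi/2))
E
```

```text
t: 9.8
eef_pos: [442.6, -66.6, 97.0]
t: 10.05
eef_pos: [445.2, -66.6, 102.1]
tcp_rot: [3.139, -0.001, 1.073]
(array([-1.765, -0.539,  0.002]), array([445.2, -66.6, 102.1]))
```

Converted, 68 mm / 250 = 0.272, 64 mm / 250 = 0.256.

```bash
echo '[-0.004,-0.002,0.1,0,1,-0.004,-0.002,0.2,0,1,-0.004,-0.002,0.256,0,1,-0.004,-0.002,0.272,0,1,-0.004,-0.002,0.272,0,1]' > path.dat && python3 -m handwheel path.dat|head -2; echo '[0,0,0,0,1,0,0,0,0,1,0,0,0,0,0,0,0,0,0,0,0,0,0,0,0]' > path.dat && python3 -m handwheel path.dat|head -2;  echo '[0,0,0,0,0,0,0,0,0,0,0,0,0,0,0,0,0,0,0,0,0,0,0,0,0]' > path.dat && python3 -m handwheel path.dat|head -2; echo '[0,0,0,0,0,0,0,0,0,0]' > path.dat && python3 -m handwheel path.dat; python3 - <<'E'
from h import *
print(tool((443.9,-67.9),-.5+np.pi/2))
E
```

```text
t: 10.47
eef_pos: [443.6, -67.3, 32.9]
t: 10.88
eef_pos: [443.6, -67.6, 33.1]
t: 11.3
eef_pos: [443.2, -67.5, 32.6]
t: 11.47
eef_pos: [443.2, -67.5, 32.6]
tcp_rot: [-3.141, -0.0, 1.071]
ft_force: [-1.7, 0.2, 1.8]
opening: 0.576
grip_force: 30.0
(array([0.003, 0.759, 0.   ]), array([443.2, -67.5,  32.6]))
```

Converted, -85 mm / 250 = -0.34, -70 mm / 250 = -0.28.

```bash
echo '[0,0,-0.04,0,0,0,0,-0.16,0,0,0,0,-0.28,0,0,0,0,-0.34,0,0,0,0,-0.34,0,0]' > path.dat && python3 -m handwheel path.dat|head -2; python3 - <<'E'
from h import *
rows(-.567)
E
```

```text
t: 11.88
eef_pos: [444.5, -67.9, 120.0]
[ 1.80126e+02 -4.38180e+01  9.10000e-02] [444.5 -67.9 120. ] [492.4 111.2]
```

Converted, 170 mm / 250 = 0.68, 145 mm / 250 = 0.58, 0.09 rad / 3.1416 = 0.0286.

```bash
echo '[0.1,-0.024,0,0,0,0.26,-0.064,0,0.0095,0,0.42,-0.104,0,0.0191,0,0.58,-0.144,0,0.0286,0,0.68,-0.168,0,0.0286,0]' > path.dat && python3 -m handwheel path.dat|head -2; echo '[0.04,-0.008,0,0,0,0.04,-0.008,0,0,0,0.04,-0.008,0,0,0,0.04,-0.008,0,0,0]' > path.dat && python3 -m handwheel path.dat|head -3; python3 - <<'E'
from h import *
rows(-.567)
E
```

```text
t: 12.3
eef_pos: [488.0, 104.7, 116.2]
t: 12.63
eef_pos: [491.3, 110.2, 116.9]
tcp_rot: [-3.141, 0.001, 0.98]
[1.473 0.27  0.   ] [491.3 110.2 116.9] [492.4 111.2]
```

Converted, 46 mm / 250 = 0.184, 38 mm / 250 = 0.152.

```bash
echo '[0.004,0.0012,0.06,0,0,0.004,0.0012,0.152,0,0,0.004,0.0012,0.184,0,0,0.004,0.0012,0.184,0,0,0.004,0.0012,0.184,0,0]' > path.dat && python3 -m handwheel path.dat|head -2;echo '[0,0,0,0,0,0,0,0,0,0,0,0,0,0,0]' > path.dat && python3 -m handwheel path.dat|head -3;python3 - <<'E'
from h import *
rows(-.567)
E
```

```text
t: 13.05
eef_pos: [492.6, 111.0, 71.7]
t: 13.3
eef_pos: [493.1, 111.8, 72.4]
tcp_rot: [3.141, -0.001, 0.981]
[-0.821 -0.245  0.001] [493.1 111.8  72.4] [492.4 111.2]
```

Converted, 37 mm / 250 = 0.148, 36 mm / 250 = 0.144.

```bash
echo '[-0.002,-0.0008,0.056,0,0,-0.002,-0.0008,0.104,0,0,-0.002,-0.0008,0.132,0,0,-0.002,-0.0008,0.144,0,0,-0.002,-0.0008,0.148,0,0]' > path.dat && python3 -m handwheel path.dat|head -4;echo '[0,0,0,0,0,0,0,0,0,0,0,0,0,0,0]' > path.dat && python3 -m handwheel path.dat|head -4;python3 - <<'E'
from h import *
rows(-.567)
E
```

```text
t: 13.72
eef_pos: [492.1, 111.5, 34.6]
tcp_rot: [-3.141, 0.0, 0.981]
ft_force: [-3.5, -0.9, 7.4]
t: 13.97
eef_pos: [492.6, 111.6, 35.1]
tcp_rot: [3.141, -0.001, 0.981]
ft_force: [-1.2, -1.3, -2.9]
[-0.378  0.06   0.001] [492.6 111.6  35.1] [492.4 111.2]
```

Converted, -160 mm / 250 = -0.64, -120 mm / 250 = -0.48.

```bash
echo '[0,0,0,0,0.65,0,0,0,0,0.75,0,0,0,0,0.85,0,0,0,0,1,0,0,0,0,1]' > path.dat && python3 -m handwheel path.dat|head -2;echo '[0,0,-0.04,0,1,0,0,-0.16,0,1,0,0,-0.32,0,1,0,0,-0.48,0,1,0,0,-0.64,0,1]' > path.dat && python3 -m handwheel path.dat|head -2
python3 - <<'E'
from h import *
print(tool((480,80),1.5708))
E
```

```text
t: 14.38
eef_pos: [492.4, 111.5, 34.7]
t: 14.8
eef_pos: [491.7, 111.5, 197.2]
(array([-32.648,   7.806,  -0.59 ]), array([491.7, 111.5, 197.2]))
```

Converted, -40 mm / 250 = -0.16, -32 mm / 250 = -0.128, -0.59 rad / 3.1416 = -0.1878.

```bash
echo '[-0.032,0.008,-0.04,-0.0382,1,-0.064,0.016,-0.08,-0.0764,1,-0.096,0.024,-0.12,-0.1146,1,-0.128,0.032,-0.16,-0.1528,1,-0.128,0.032,-0.16,-0.1878,1]' > path.dat && python3 -m handwheel path.dat|head -2;echo '[0,0,0,0,1,0,0,0,0,1,0,0,0,0,1]' > path.dat && python3 -m handwheel path.dat|head -3; 
python3 - <<'E'
from h import *
check('c2',260)
E
```

```text
t: 15.22
eef_pos: [481.1, 79.7, 237.2]
t: 15.47
eef_pos: [481.0, 80.6, 234.7]
tcp_rot: [-3.142, -0.0, 1.567]
(array([325.66968, 225.08904], dtype=float32), array([-0.5 ,  0.65,  0.14, -0.35], dtype=float32), [(-0.394, 74, -0.0562), (-0.146, 78, -0.0242), (0.146, 78, -0.0239), (0.394, 42, -0.0235)])
[331. 150.] z 62.3
   r 177.8 ang -0.7079  xy 135.0 -115.6
   r 233.1 ang -0.7193  xy 175.4 -153.6
   r 234.0 ang -0.4114  xy 214.5 -93.6
   r 177.9 ang -0.4138  xy 162.9 -71.5
brick: r 203.4 ang -0.5632 yaw(x) -0.5713  wide 71.6 nar 52.1 dep 54.9
```

View pics/c2.png

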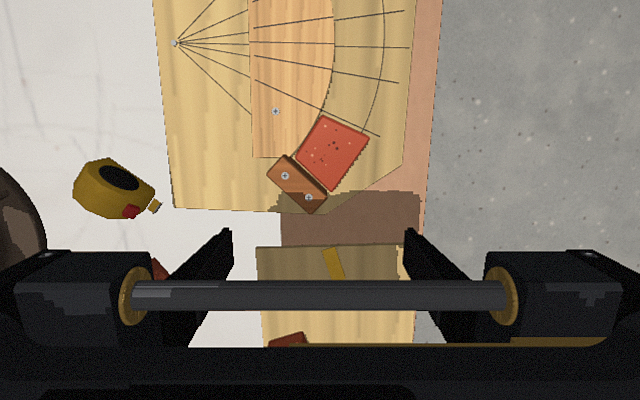

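Converted, -200 mm / 250 = -0.8, -160 mm / 250 = -0.64.

```bash
for i in 1 2; do echo '[-0.16,0.012,0,0,1,-0.32,0.024,0,0,1,-0.48,0.036,0,0,1,-0.64,0.048,0,0,1,-0.8,0.06,0,0,1]' > path.dat && python3 -m handwheel path.dat|head -2;done; echo '[-0.12,0,0.04,0,1,-0.2,0,0.08,0,1,-0.2,0,0.08,0,1,-0.2,0,0.08,0,1,-0.2,0,0.08,0,1]' > path.dat && python3 -m handwheel path.dat|head -3; 
python3 - <<'E'
from h import *
C,p,d=look('bricks2');p[255:]=0;tap(C,p,d);print(state()['eef_pos'],state()['tcp_rot'])
E
```

```text
t: 15.93
eef_pos: [495.9, -121.1, 234.4]
t: 16.35
eef_pos: [510.9, -321.4, 234.2]
t: 16.77
eef_pos: [511.2, -368.7, 214.5]
tcp_rot: [-3.141, -0.001, 1.57]
[384. 186.] z 60.2 c [ 576.3 -370.8] ang 0.149 axis 0.137 wide 52.6 nar 37.1 dep 55.7 par 0.00/0.27
[262. 133.] z 60.3 c [ 455.6 -318.6] ang -0.164 axis -0.179 wide 49.4 nar 35.6 dep 55.4 par 0.03/0.25
[377.  57.] z 60.1 c [ 563.3 -250.5] ang -0.22 axis -0.219 wide 64.0 nar 44.3 dep 66.7 par 0.00/0.29
[ 511.36867864 -368.48459871  214.94028734] [ 3.14149713e+00 -2.27846844e-04  1.57087105e+00]
```

View pics/bricks2.png

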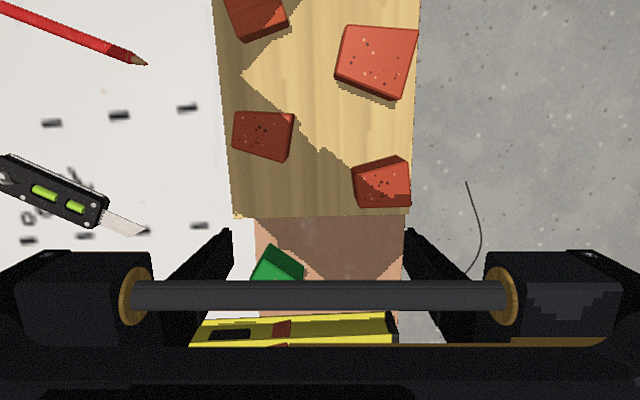

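```bash
python3 - <<'E'
from h import *
C,p,d=look('bricks2b');p[255:]=0
for z in (54,57):tap(C,p,d,zlo=z)
print(tool((576.3,-370.8),.149+np.pi/2))
E
```

```text
[384. 186.] z 60.2 c [ 576.8 -371.6] ang 0.153 axis 0.139 wide 50.8 nar 35.4 dep 54.9 par 0.01/0.27
[262. 134.] z 60.2 c [ 455.4 -318.6] ang -0.189 axis -0.18 wide 49.2 nar 35.4 dep 54.5 par 0.01/0.25
[377.  57.] z 60.2 c [ 563.4 -250. ] ang -0.219 axis -0.218 wide 63.2 nar 43.5 dep 66.7 par 0.00/0.29
[384. 187.] z 60.2 c [ 577.  -371.9] ang 0.153 axis 0.143 wide 50.2 nar 34.5 dep 54.7 par 0.01/0.28
[262. 134.] z 60.3 c [ 455.3 -318.6] ang -0.184 axis -0.181 wide 49.1 nar 35.4 dep 54.4 par 0.02/0.25
[377.  57.] z 60.2 c [ 563.5 -249.9] ang -0.219 axis -0.223 wide 63.3 nar 43.0 dep 66.6 par 0.00/0.30
(array([-2.414, 64.829, -0.148]), array([ 511.5, -368.4,  215.2]))
```

Converted, 110 mm / 250 = 0.44, 65.3 mm / 250 = 0.2612, -0.15 rad / 3.1416 = -0.0477.

```bash
echo '[-0.004,0.12,0.04,-0.0318,1,-0.0136,0.2612,0.16,-0.0477,1,-0.0136,0.2612,0.32,-0.0477,1,-0.0136,0.2612,0.44,-0.0477,1,-0.0136,0.2612,0.44,-0.0477,1]' > path.dat && python3 -m handwheel path.dat|head -2; echo '[0,0,0,0,1,0,0,0,0,1,0,0,0,0,1,0,0,0,0,1]' > path.dat && python3 -m handwheel path.dat|head -3; python3 - <<'E'
from h import *
print(tool((576.8,-371.8),.15+np.pi/2))
E
```

```text
t: 17.28
eef_pos: [574.9, -369.9, 98.7]
t: 17.62
eef_pos: [577.0, -373.4, 107.2]
tcp_rot: [3.139, 0.003, 1.721]
(array([ 1.604,  0.054, -0.   ]), array([ 577. , -373.4,  107.2]))
```

Converted, 73 mm / 250 = 0.292, 66 mm / 250 = 0.264.

```bash
echo '[0.0032,0,0.1,0,1,0.0032,0,0.2,0,1,0.0032,0,0.264,0,1,0.0032,0,0.292,0,1,0.0032,0,0.292,0,1]' > path.dat && python3 -m handwheel path.dat|head -2; echo '[0,0,0,0,1,0,0,0,0,1,0,0,0,0,0,0,0,0,0,0,0,0,0,0,0]' > path.dat && python3 -m handwheel path.dat|head -2;  echo '[0,0,0,0,0,0,0,0,0,0,0,0,0,0,0,0,0,0,0,0,0,0,0,0,0]' > path.dat && python3 -m handwheel path.dat|head -2; echo '[0,0,0,0,0,0,0,0,0,0]' > path.dat && python3 -m handwheel path.dat; python3 - <<'E'
from h import *
print(tool((576.8,-371.8),.15+np.pi/2))
E
```

```text
t: 18.03
eef_pos: [576.0, -372.1, 31.2]
t: 18.45
eef_pos: [576.5, -372.3, 32.3]
t: 18.87
eef_pos: [576.4, -372.2, 31.6]
t: 19.03
eef_pos: [576.4, -372.2, 31.6]
tcp_rot: [3.141, 0.0, 1.721]
ft_force: [1.5, 0.2, 0.6]
opening: 0.578
grip_force: 30.0
(array([ 0.288,  0.445, -0.   ]), array([ 576.4, -372.2,   31.6]))
```

Converted, -90 mm / 250 = -0.36, -70 mm / 250 = -0.28.

```bash
echo '[0,0,-0.04,0,0,0,0,-0.16,0,0,0,0,-0.28,0,0,0,0,-0.36,0,0,0,0,-0.36,0,0]' > path.dat && python3 -m handwheel path.dat|head -2; python3 - <<'E'
from h import *
rows(.27,off=.3)
E
```

```text
t: 19.45
eef_pos: [577.6, -373.2, 126.7]
[ 6.48254e+02  4.05900e+01 -9.60000e-02] [ 577.6 -373.2  126.7] [520.8 273.9]
```

Units first: shifts go in shares of 250 mm and turns go in shares of pi rad. So 180 mm / 250 = 0.72, 140 mm / 250 = 0.56.

```bash
echo '[0.08,0.004,0,0,0,0.24,0.016,0,0,0,0.4,0.024,0,0,0,0.56,0.036,0,0,0,0.72,0.044,0,0,0]' > path.dat && python3 -m handwheel path.dat|head -2; for i in 1 2; do echo '[0.16,0.01,0,0,0,0.32,0.02,0,0,0,0.48,0.03,0,0,0,0.64,0.04,0,0,0,0.8,0.05,0,0,0]' > path.dat && python3 -m handwheel path.dat|head -2;done;echo '[0.12,0.008,0,-0.0159,0,0.208,0.012,0,-0.0306,0,0.26,0.016,0,-0.0306,0,0.272,0.016,0,-0.0306,0,0.272,0.016,0,-0.0306,0]' > path.dat && python3 -m handwheel path.dat|head -2;echo '[0,0,0,0,0,0,0,0,0,0,0,0,0,0,0]' > path.dat && python3 -m handwheel path.dat|head -3;python3 - <<'E'
from h import *
rows(.27,off=.3)
E
```

```text
t: 19.87
eef_pos: [559.2, -190.7, 120.8]
t: 20.28
eef_pos: [541.7, 8.9, 121.0]
t: 20.7
eef_pos: [524.2, 208.5, 121.0]
t: 21.12
eef_pos: [518.7, 274.5, 121.1]
t: 21.37
eef_pos: [519.3, 273.4, 121.7]
tcp_rot: [-3.142, 0.0, 1.815]
[ 0.153  1.587 -0.002] [519.3 273.4 121.7] [520.8 273.9]
```

Converted, 30 mm / 250 = 0.12, 28 mm / 250 = 0.112.

```bash
echo '[0,0.0056,0.06,0,0,0,0.0056,0.112,0,0,0,0.0056,0.12,0,0,0,0.0056,0.12,0,0,0,0.0056,0.12,0,0]' > path.dat && python3 -m handwheel path.dat|head -2;echo '[0,0,0,0,0,0,0,0,0,0,0,0,0,0,0]' > path.dat && python3 -m handwheel path.dat|head -3;python3 - <<'E'
from h import *
rows(.27,off=.3)
E
```

```text
t: 21.78
eef_pos: [520.7, 274.6, 92.1]
t: 22.03
eef_pos: [520.6, 275.0, 92.2]
tcp_rot: [3.141, -0.0, 1.817]
[-1.136  0.006 -0.   ] [520.6 275.   92.2] [520.8 273.9]
```

Converted, 58 mm / 250 = 0.232, 56 mm / 250 = 0.224.

```bash
echo '[-0.0036,0,0.06,0,0,-0.0036,0,0.14,0,0,-0.0036,0,0.2,0,0,-0.0036,0,0.224,0,0,-0.0036,0,0.232,0,0]' > path.dat && python3 -m handwheel path.dat|head -4;echo '[0,0,0,0,0,0,0,0,0,0,0,0,0,0,0]' > path.dat && python3 -m handwheel path.dat|head -4;python3 - <<'E'
from h import *
rows(.27,off=.3)
E
```

```text
t: 22.45
eef_pos: [520.3, 273.9, 33.5]
tcp_rot: [-3.14, 0.0, 1.817]
ft_force: [-7.0, -4.2, 17.6]
t: 22.7
eef_pos: [520.9, 274.2, 34.2]
tcp_rot: [3.141, -0.0, 1.817]
ft_force: [-0.6, 0.3, -2.4]
[-0.298 -0.12  -0.   ] [520.9 274.2  34.2] [520.8 273.9]
```

Converted, -160 mm / 250 = -0.64, -140 mm / 250 = -0.56, 0.24 rad / 3.1416 = 0.0764.

```bash
echo '[0,0,0,0,0.65,0,0,0,0,0.75,0,0,0,0,0.85,0,0,0,0,1,0,0,0,0,1]' > path.dat && python3 -m handwheel path.dat|head -2;echo '[0,0,-0.04,0,1,0,0,-0.16,0,1,0,0,-0.32,0,1,0,0,-0.48,0,1,0,0,-0.64,0,1]' > path.dat && python3 -m handwheel path.dat|head -2
echo '[-0.16,-0.02,0,0.0382,1,-0.32,-0.04,-0.04,0.0764,1,-0.48,-0.06,-0.08,0.0764,1,-0.56,-0.08,-0.08,0.0764,1,-0.56,-0.08,-0.08,0.0764,1]' > path.dat && python3 -m handwheel path.dat|head -2;echo '[0,0,0,0,1,0,0,0,0,1]' > path.dat && python3 -m handwheel path.dat|head -3; 
python3 - <<'E'
from h import *
check('c3',245)
print(tool((455.4,-318.6),-.186+np.pi/2))
E
```

```text
t: 23.12
eef_pos: [520.7, 274.1, 33.8]
t: 23.53
eef_pos: [520.1, 273.9, 196.2]
t: 23.95
eef_pos: [535.6, 129.9, 215.1]
t: 24.12
eef_pos: [535.2, 133.8, 214.0]
tcp_rot: [3.141, -0.0, 1.577]
(array([325.19595, 224.02002], dtype=float32), array([ 0.09, -0.41,  0.64, -0.34], dtype=float32), [(-0.394, 50, -0.0238), (-0.146, 76, -0.024), (0.146, 69, 0.0041), (0.394, 49, -0.0068)])
[279. 203.] z 62.3
   r 177.9 ang -0.7085  xy 135.1 -115.8
   r 233.1 ang -0.7176  xy 175.6 -153.3
   r 234.3 ang -0.4015  xy 215.7 -91.6
   r 179.0 ang -0.4002  xy 164.9 -69.7
[305.  32.] z 62.1
   r 177.0 ang 0.3646  xy 165.3 63.1
   r 177.7 ang 0.1593  xy 175.4 28.2
   r 232.3 ang 0.1552  xy 229.5 35.9
   r 232.0 ang 0.3713  xy 216.2 84.2
brick: r 203.6 ang -0.5568 yaw(x) -0.5751  wide 73.6 nar 54.8 dep 54.4
brick: r 203.6 ang 0.2626 yaw(x) 0.2754  wide 50.1 nar 36.3 dep 54.4
(array([-4.52236e+02, -8.27660e+01,  1.93000e-01]), array([535.1, 134.2, 213.8]))
```

Converted, -200 mm / 250 = -0.8, -160 mm / 250 = -0.64, 0.193 rad / 3.1416 = 0.0614.

```bash
sed -i 's/quads(C,p2,d,52,72/quads(C,p2,d,59,72/;s/quads(C,p,d,52,72/quads(C,p,d,59,72/' h.py; python3 - <<'E'
from h import *
check('c3',245)
E
echo '[-0.16,-0.032,0,0.0159,1,-0.32,-0.06,0,0.0318,1,-0.48,-0.088,0,0.0477,1,-0.64,-0.116,0,0.0614,1,-0.8,-0.148,0,0.0614,1]' > path.dat && python3 -m handwheel path.dat|head -2;python3 - <<'E'
from h import *
print(tool((455.4,-318.6),-.186+np.pi/2))
E
```

```text
(array([325.36755, 223.92801], dtype=float32), array([ 0.02, -0.42,  0.88, -0.52], dtype=float32), [(-0.394, 50, -0.024), (-0.146, 77, -0.0237), (0.146, 71, 0.0071), (0.394, 48, -0.0072)])
[279. 204.] z 62.4
   r 177.7 ang -0.7084  xy 134.9 -115.6
   r 233.1 ang -0.7179  xy 175.6 -153.3
   r 234.1 ang -0.4081  xy 214.9 -92.9
   r 178.9 ang -0.4081  xy 164.2 -71.0
[305.  32.] z 62.2
   r 177.1 ang 0.3648  xy 165.5 63.2
   r 177.7 ang 0.1631  xy 175.3 28.8
   r 232.2 ang 0.1598  xy 229.2 36.9
   r 232.1 ang 0.3716  xy 216.2 84.3
brick: r 203.5 ang -0.5605 yaw(x) -0.5785  wide 72.1 nar 53.3 dep 54.6
brick: r 203.7 ang 0.2648 yaw(x) 0.2740  wide 49.1 nar 35.7 dep 54.3
t: 24.63
eef_pos: [499.2, -67.4, 213.6]
(array([-2.54954e+02,  3.83300e+00, -2.00000e-03]), array([499.2, -67.4, 213.6]))
```

Converted, -200 mm / 250 = -0.8, -160 mm / 250 = -0.64.

```bash
echo '[-0.16,0,0,0,1,-0.32,0.004,0,0,1,-0.48,0.008,0,0,1,-0.64,0.01,0,0,1,-0.8,0.012,0,0,1]' > path.dat && python3 -m handwheel path.dat|head -2;echo '[-0.12,0,0.08,0,1,-0.22,0.0032,0.2,0,1,-0.22,0.0032,0.32,0,1,-0.22,0.0032,0.42,0,1,-0.22,0.0032,0.42,0,1]' > path.dat && python3 -m handwheel path.dat|head -2;echo '[0,0,0,0,1,0,0,0,0,1,0,0,0,0,1,0,0,0,0,1]' > path.dat && python3 -m handwheel path.dat|head -3;python3 - <<'E'
from h import *
print(tool((455.4,-318.6),-.186+np.pi/2))
E
```

```text
t: 25.05
eef_pos: [465.2, -264.9, 213.6]
t: 25.47
eef_pos: [454.6, -316.4, 104.2]
t: 25.8
eef_pos: [456.6, -318.1, 110.2]
tcp_rot: [3.139, 0.001, 1.385]
(array([-0.708, -1.052, -0.   ]), array([ 456.6, -318.1,  110.2]))
```

Converted, 77 mm / 250 = 0.308, 70 mm / 250 = 0.28.

```bash
echo '[-0.0016,-0.0028,0.1,0,1,-0.0016,-0.0028,0.2,0,1,-0.0016,-0.0028,0.28,0,1,-0.0016,-0.0028,0.308,0,1,-0.0016,-0.0028,0.308,0,1]' > path.dat && python3 -m handwheel path.dat|head -2; echo '[0,0,0,0,1,0,0,0,0,1,0,0,0,0,0,0,0,0,0,0,0,0,0,0,0]' > path.dat && python3 -m handwheel path.dat|head -2;  echo '[0,0,0,0,0,0,0,0,0,0,0,0,0,0,0,0,0,0,0,0,0,0,0,0,0]' > path.dat && python3 -m handwheel path.dat|head -2; echo '[0,0,0,0,0,0,0,0,0,0]' > path.dat && python3 -m handwheel path.dat; python3 - <<'E'
from h import *
print(tool((455.4,-318.6),-.186+np.pi/2))
E
```

```text
t: 26.22
eef_pos: [454.9, -318.0, 31.0]
t: 26.63
eef_pos: [455.3, -318.5, 32.3]
t: 27.05
eef_pos: [455.0, -318.3, 31.6]
t: 27.22
eef_pos: [455.1, -318.4, 31.6]
tcp_rot: [3.142, -0.0, 1.384]
ft_force: [-0.2, -0.2, 1.0]
opening: 0.577
grip_force: 30.0
(array([-0.179,  0.358, -0.001]), array([ 455.1, -318.4,   31.6]))
```

Converted, -90 mm / 250 = -0.36, -70 mm / 250 = -0.28.

```bash
echo '[0,0,-0.04,0,0,0,0,-0.16,0,0,0,0,-0.28,0,0,0,0,-0.36,0,0,0,0,-0.36,0,0]' > path.dat && python3 -m handwheel path.dat|head -2; python3 - <<'E'
from h import *
rows(-.27,off=-.2)
E
```

```text
t: 27.63
eef_pos: [456.3, -319.3, 125.9]
[ 4.88217e+02 -2.92530e+01  1.07000e-01] [ 456.3 -319.3  125.9] [518.2 165.8]
```

Converted, 180 mm / 250 = 0.72, 140 mm / 250 = 0.56.

```bash
echo '[0.08,-0.004,0,0,0,0.24,-0.012,0,0,0,0.4,-0.024,0,0,0,0.56,-0.032,0,0,0,0.72,-0.044,0,0,0]' > path.dat && python3 -m handwheel path.dat|head -2; echo '[0.16,-0.0096,0,0,0,0.32,-0.0192,0,0,0,0.48,-0.0288,0,0,0,0.64,-0.0384,0,0,0,0.8,-0.048,0,0,0]' > path.dat && python3 -m handwheel path.dat|head -2;echo '[0.14,-0.008,0,0.0159,0,0.26,-0.016,0,0.0341,0,0.36,-0.02,0,0.0341,0,0.42,-0.024,0,0.0341,0,0.432,-0.024,0,0.0341,0]' > path.dat && python3 -m handwheel path.dat|head -2;echo '[0,0,0,0,0,0,0,0,0,0,0,0,0,0,0]' > path.dat && python3 -m handwheel path.dat|head -3;python3 - <<'E'
from h import *
rows(-.27,off=-.2)
E
```

```text
t: 28.05
eef_pos: [477.2, -137.7, 121.1]
t: 28.47
eef_pos: [502.5, 61.3, 121.2]
t: 28.88
eef_pos: [516.9, 168.8, 121.0]
t: 29.13
eef_pos: [517.1, 165.6, 121.5]
tcp_rot: [-3.141, 0.0, 1.276]
[ 5.960e-01  1.041e+00 -1.000e-03] [517.1 165.6 121.5] [518.2 165.8]
```

Converted, 30 mm / 250 = 0.12, 28 mm / 250 = 0.112.

```bash
echo '[0,0.004,0.06,0,0,0,0.004,0.112,0,0,0,0.004,0.12,0,0,0,0.004,0.12,0,0,0,0.004,0.12,0,0]' > path.dat && python3 -m handwheel path.dat|head -2;echo '[0,0,0,0,0,0,0,0,0,0,0,0,0,0,0,0,0,0,0,0]' > path.dat && python3 -m handwheel path.dat|head -3;python3 - <<'E'
from h import *
rows(-.27,off=-.2)
E
```

```text
t: 29.55
eef_pos: [518.5, 165.7, 92.1]
t: 29.88
eef_pos: [518.3, 166.3, 92.0]
tcp_rot: [3.141, -0.0, 1.277]
[-0.462  0.024 -0.   ] [518.3 166.3  92. ] [518.2 165.8]
```

Converted, 58 mm / 250 = 0.232, 56 mm / 250 = 0.224.

```bash
echo '[-0.0012,0,0.06,0,0,-0.0012,0,0.14,0,0,-0.0012,0,0.2,0,0,-0.0012,0,0.224,0,0,-0.0012,0,0.232,0,0]' > path.dat && python3 -m handwheel path.dat|head -4;echo '[0,0,0,0,0,0,0,0,0,0,0,0,0,0,0]' > path.dat && python3 -m handwheel path.dat|head -4;python3 - <<'E'
from h import *
rows(-.27,off=-.2)
E
echo '[0,0,0,0,0.65,0,0,0,0,0.75,0,0,0,0,0.85,0,0,0,0,1,0,0,0,0,1]' > path.dat && python3 -m handwheel path.dat|head -2;echo '[0,0,-0.04,0,1,0,0,-0.16,0,1,0,0,-0.32,0,1,0,0,-0.48,0,1,0,0,-0.64,0,1]' > path.dat && python3 -m handwheel path.dat|head -2
echo '[-0.16,-0.02,0,-0.0382,1,-0.32,-0.06,-0.04,-0.0764,1,-0.36,-0.08,-0.08,-0.0936,1,-0.36,-0.08,-0.08,-0.0936,1,-0.36,-0.08,-0.08,-0.0936,1]' > path.dat && python3 -m handwheel path.dat|head -2;echo '[0,0,0,0,1,0,0,0,0,1]' > path.dat && python3 -m handwheel path.dat|head -3; 
python3 - <<'E'
from h import *
check('c4',255)
print(tool((563.4,-250),-.219+np.pi/2))
E
```

```text
t: 30.3
eef_pos: [517.5, 165.9, 33.4]
tcp_rot: [-3.14, 0.001, 1.277]
ft_force: [-8.6, -2.6, 23.9]
t: 30.55
eef_pos: [518.5, 166.1, 34.2]
tcp_rot: [3.141, -0.001, 1.277]
ft_force: [0.4, -0.1, -2.8]
[-0.293 -0.215 -0.   ] [518.5 166.1  34.2] [518.2 165.8]
t: 30.97
eef_pos: [518.2, 166.0, 33.7]
t: 31.38
eef_pos: [517.7, 165.9, 196.2]
t: 31.8
eef_pos: [473.1, 85.3, 214.8]
t: 31.97
eef_pos: [473.2, 86.2, 213.3]
tcp_rot: [-3.141, -0.0, 1.57]
(array([324.49823, 224.36292], dtype=float32), array([ 0.02, -0.46,  1.04, -0.64], dtype=float32), [(-0.394, 83, -0.024), (-0.146, 79, -0.0288), (0.146, 71, 0.0059), (0.394, 42, -0.0238)])
[340. 159.] z 62.3
   r 177.6 ang -0.7056  xy 135.2 -115.2
   r 233.2 ang -0.7219  xy 175.1 -154.1
   r 233.9 ang -0.4106  xy 214.4 -93.3
   r 178.2 ang -0.4146  xy 163.1 -71.8
[367. 102.] z 62.2
   r 177.2 ang -0.3714  xy 165.1 -64.3
   r 232.3 ang -0.3756  xy 216.1 -85.2
   r 232.1 ang -0.1650  xy 228.9 -38.1
   r 177.0 ang -0.1720  xy 174.4 -30.3
brick: r 203.4 ang -0.5634 yaw(x) -0.5729  wide 72.4 nar 51.6 dep 54.7
brick: r 203.6 ang -0.2710 yaw(x) -0.2666  wide 48.8 nar 35.3 dep 54.7
(array([-3.36224e+02,  9.02570e+01,  2.19000e-01]), array([473.2,  86.2, 213.1]))
```

View pics/c4.png

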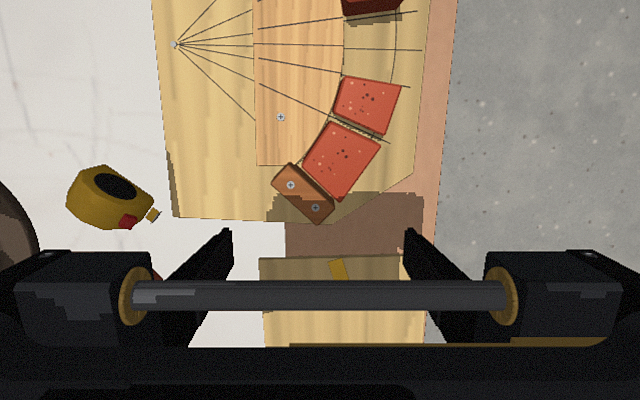

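Converted, -195 mm / 250 = -0.78, -160 mm / 250 = -0.64, 0.219 rad / 3.1416 = 0.0697.

```bash
echo '[-0.16,0.04,0,0.0159,1,-0.32,0.084,0,0.0318,1,-0.48,0.128,0,0.0477,1,-0.64,0.172,0,0.0697,1,-0.78,0.208,0,0.0697,1]' > path.dat && python3 -m handwheel path.dat|head -2;echo '[0,0,0,0,1,0,0,0,0,1]' > path.dat && python3 -m handwheel path.dat|head -2;python3 - <<'E'
from h import *
C,p,d=look('bricks3');p[255:]=0;tap(C,p,d,zlo=57)
print(tool((563.4,-250),-.219+np.pi/2))
E
```

```text
t: 32.43
eef_pos: [525.7, -111.3, 213.0]
t: 32.6
eef_pos: [525.3, -110.5, 212.6]
(array([-1.28922e+02,  6.82780e+01, -1.00000e-03]), array([ 524.9, -109.3,  212.7]))
```

Converted, -129 mm / 250 = -0.516, -108 mm / 250 = -0.432.

```bash
echo '[-0.144,0.076,0,0,1,-0.288,0.152,0.08,0,1,-0.432,0.228,0.2,0,1,-0.516,0.2732,0.32,0,1,-0.516,0.2732,0.42,0,1]' > path.dat && python3 -m handwheel path.dat|head -2;echo '[0,0,0,0,1,0,0,0,0,1,0,0,0,0,1,0,0,0,0,1]' > path.dat && python3 -m handwheel path.dat|head -3;python3 - <<'E'
from h import *
print(tool((563.4,-250),-.219+np.pi/2))
E
```

```text
t: 33.07
eef_pos: [565.0, -252.2, 107.6]
t: 33.4
eef_pos: [564.4, -249.0, 110.9]
tcp_rot: [3.139, 0.001, 1.353]
(array([-1.206, -0.79 ,  0.002]), array([ 564.4, -249. ,  110.9]))
```

Converted, 77 mm / 250 = 0.308, 70 mm / 250 = 0.28.

```bash
echo '[-0.0024,-0.002,0.1,0,1,-0.0024,-0.002,0.2,0,1,-0.0024,-0.002,0.28,0,1,-0.0024,-0.002,0.308,0,1,-0.0024,-0.002,0.308,0,1]' > path.dat && python3 -m handwheel path.dat|head -2; echo '[0,0,0,0,1,0,0,0,0,1,0,0,0,0,0,0,0,0,0,0,0,0,0,0,0]' > path.dat && python3 -m handwheel path.dat|head -2;  echo '[0,0,0,0,0,0,0,0,0,0,0,0,0,0,0,0,0,0,0,0,0,0,0,0,0]' > path.dat && python3 -m handwheel path.dat; python3 - <<'E'
from h import *
print(tool((563.4,-250),-.219+np.pi/2))
E
echo '[0,0,0,0,0,0,0,-0.04,0,0,0,0,-0.16,0,0,0,0,-0.28,0,0,0,0,-0.36,0,0]' > path.dat && python3 -m handwheel path.dat; python3 - <<'E'
from h import *
rows(0,209.5)
E
```

```text
t: 33.82
eef_pos: [563.0, -249.9, 31.7]
t: 34.23
eef_pos: [563.2, -250.7, 32.3]
t: 34.65
eef_pos: [563.1, -250.7, 31.8]
tcp_rot: [3.141, 0.0, 1.352]
ft_force: [0.2, -0.8, 3.5]
opening: 0.701
grip_force: 30.0
(array([ 0.739,  0.169, -0.   ]), array([ 563.1, -250.7,   31.8]))
t: 35.07
eef_pos: [563.1, -250.7, 124.1]
tcp_rot: [3.141, 0.0, 1.352]
ft_force: [0.7, 0.1, -2.7]
opening: 0.71
grip_force: 30.0
[ 4.52453e+02 -1.31698e+02 -1.95000e-01] [ 563.1 -250.7  124.1] [532.8 219.6]
```

Converted, 172 mm / 250 = 0.688, 134 mm / 250 = 0.536.

```bash
echo '[0.08,-0.024,0,0,0,0.232,-0.068,0,0,0,0.384,-0.112,0,0,0,0.536,-0.156,0,0,0,0.688,-0.2,0,0,0]' > path.dat && python3 -m handwheel path.dat|head -2; echo '[0.152,-0.044,0,0,0,0.304,-0.088,0,0,0,0.456,-0.132,0,0,0,0.608,-0.176,0,0,0,0.76,-0.22,0,0,0]' > path.dat && python3 -m handwheel path.dat|head -2;echo '[0.136,-0.04,0,-0.0255,0,0.24,-0.072,0,-0.0509,0,0.312,-0.092,0,-0.0621,0,0.352,-0.104,0,-0.0621,0,0.36,-0.108,0,-0.0621,0]' > path.dat && python3 -m handwheel path.dat|head -2;echo '[0,0,0,0,0,0,0,0,0,0,0,0,0,0,0]' > path.dat && python3 -m handwheel path.dat|head -3;python3 - <<'E'
from h import *
rows(-.002,209.5,.7)
E
```

```text
t: 35.48
eef_pos: [550.7, -70.2, 121.9]
t: 35.9
eef_pos: [538.4, 127.4, 122.0]
t: 36.32
eef_pos: [531.9, 220.6, 121.7]
t: 36.57
eef_pos: [532.5, 218.0, 121.7]
tcp_rot: [-3.141, 0.0, 1.545]
[ 0.44   0.308 -0.   ] [532.5 218.  121.7] [532.8 218.5]
```

Converted, 30 mm / 250 = 0.12, 28 mm / 250 = 0.112.

```bash
echo '[0,0.0012,0.06,0,0,0,0.0012,0.112,0,0,0,0.0012,0.12,0,0,0,0.0012,0.12,0,0,0,0.0012,0.12,0,0]' > path.dat && python3 -m handwheel path.dat|head -2;echo '[0,0,0,0,0,0,0,0,0,0,0,0,0,0,0,0,0,0,0,0]' > path.dat && python3 -m handwheel path.dat|head -3;python3 - <<'E'
from h import *
rows(-.002,209.5,.7)
E
```

```text
t: 36.98
eef_pos: [532.9, 218.8, 92.1]
t: 37.32
eef_pos: [532.7, 219.3, 92.0]
tcp_rot: [3.141, -0.0, 1.547]
[-0.834  0.093  0.002] [532.7 219.3  92. ] [532.8 218.5]
```

Converted, 57.5 mm / 250 = 0.23, 56 mm / 250 = 0.224.

```bash
echo '[-0.002,0,0.06,0,0,-0.002,0,0.14,0,0,-0.002,0,0.2,0,0,-0.002,0,0.224,0,0,-0.002,0,0.23,0,0]' > path.dat && python3 -m handwheel path.dat|head -4;echo '[0,0,0,0,0,0,0,0,0,0,0,0,0,0,0]' > path.dat && python3 -m handwheel path.dat|head -4;python3 - <<'E'
from h import *
rows(-.002,209.5,.7)
E
echo '[0,0,0,0,0.75,0,0,0,0,0.85,0,0,0,0,0.95,0,0,0,0,1,0,0,0,0,1]' > path.dat && python3 -m handwheel path.dat|head -2;echo '[0,0,-0.04,0,1,0,0,-0.16,0,1,0,0,-0.32,0,1,0,0,-0.48,0,1,0,0,-0.64,0,1]' > path.dat && python3 -m handwheel path.dat|head -2
echo '[-0.16,-0.02,0,0,1,-0.32,-0.06,-0.08,0,1,-0.44,-0.08,-0.16,0,1,-0.48,-0.08,-0.24,0,1,-0.48,-0.08,-0.24,0,1]' > path.dat && python3 -m handwheel path.dat|head -2;echo '[0,0,0,0,1,0,0,0,0,1,0,0,0,0,1]' > path.dat && python3 -m handwheel path.dat|head -3; 
python3 - <<'E'
from h import *
check('c5',255)
look('top5','top')
E
```

```text
t: 37.73
eef_pos: [532.2, 218.7, 33.6]
tcp_rot: [-3.14, 0.0, 1.547]
ft_force: [-5.1, -0.8, 7.4]
t: 37.98
eef_pos: [533.0, 218.9, 34.8]
tcp_rot: [3.14, -0.0, 1.547]
ft_force: [-0.1, -0.7, -3.3]
[-0.415 -0.168  0.002] [533.  218.9  34.8] [532.8 218.5]
t: 38.4
eef_pos: [532.7, 218.8, 34.3]
t: 38.82
eef_pos: [532.1, 218.6, 196.7]
t: 39.23
eef_pos: [510.5, 97.2, 258.6]
t: 39.48
eef_pos: [509.4, 99.9, 253.3]
tcp_rot: [-3.14, -0.0, 1.548]
(array([324.3799 , 224.23056], dtype=float32), array([-0.11, -0.31,  1.05, -0.69], dtype=float32), [(-0.394, 53, -0.0236), (-0.146, 41, -0.0228), (0.146, 44, 0.0013), (0.394, 43, -0.0233)])
[305. 165.] z 62.3
   r 177.9 ang -0.7099  xy 134.9 -115.9
   r 233.1 ang -0.7188  xy 175.5 -153.5
   r 233.9 ang -0.4109  xy 214.4 -93.4
   r 178.6 ang -0.4116  xy 163.7 -71.5
[327. 116.] z 62.2
   r 177.7 ang -0.3702  xy 165.7 -64.3
   r 232.3 ang -0.3754  xy 216.1 -85.2
   r 232.3 ang -0.1639  xy 229.2 -37.9
   r 177.6 ang -0.1706  xy 175.0 -30.2
[341.  60.] z 62.2
   r 178.3 ang 0.1249  xy 176.9 22.2
   r 177.7 ang -0.1193  xy 176.5 -21.2
   r 244.9 ang -0.1272  xy 242.9 -31.1
   r 245.0 ang 0.1303  xy 242.9 31.8
[326.  12.] z 62.1
   r 176.9 ang 0.1623  xy 174.6 28.6
   r 232.1 ang 0.1586  xy 229.2 36.7
   r 230.7 ang 0.2439  xy 223.9 55.7
   r 176.4 ang 0.3213  xy 167.4 55.7
brick: r 203.5 ang -0.5628 yaw(x) -0.5745  wide 71.6 nar 53.0 dep 54.5
brick: r 203.9 ang -0.2700 yaw(x) -0.2676  wide 49.1 nar 35.4 dep 54.2
brick: r 209.8 ang 0.0022 yaw(x) -0.0045  wide 62.9 nar 43.4 dep 66.2
brick: r 203.6 ang 0.2187 yaw(x) -2.8764  wide 28.1 nar 19.8 dep 54.7
```

View pics/c5.png

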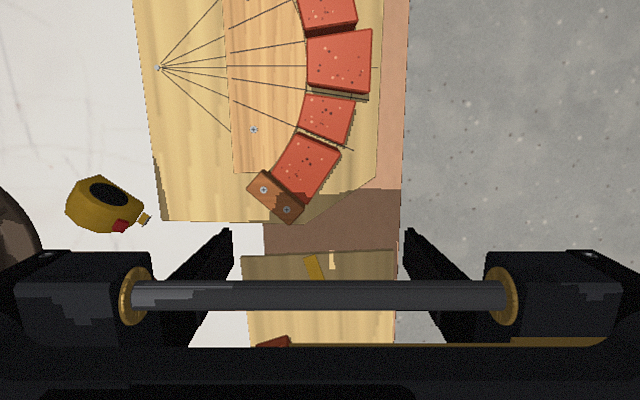

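Converted, 115 mm / 250 = 0.46, 100 mm / 250 = 0.4, -0.02 rad / 3.1416 = -0.0064.

```bash
echo '[0.16,0,0,-0.0064,1,0.28,-0.04,0,-0.0064,1,0.4,-0.08,0,-0.0064,1,0.46,-0.08,0,-0.0064,1,0.46,-0.08,0,-0.0064,1]' > path.dat && python3 -m handwheel path.dat|head -2;echo '[0,0,0,0,1,0,0,0,0,1,0,0,0,0,1]' > path.dat && python3 -m handwheel path.dat|head -3; python3 - <<'E'
from h import *
check('c6',255)
E
```

```text
t: 40.0
eef_pos: [491.7, 217.6, 253.4]
t: 40.25
eef_pos: [492.6, 213.9, 253.9]
tcp_rot: [-3.141, 0.0, 1.566]
(array([322.90997, 225.09659], dtype=float32), array([ 0.32,  0.13, -1.05,  0.68], dtype=float32), [(-0.394, 44, -0.0221), (-0.146, 41, -0.0276), (0.146, 55, -0.0561), (0.394, 82, -0.0239)])
[320. 256.] z 62.4
   r 176.9 ang -0.7079  xy 134.4 -115.0
   r 232.8 ang -0.7175  xy 175.4 -153.1
   r 233.7 ang -0.4075  xy 214.6 -92.6
   r 177.9 ang -0.4067  xy 163.4 -70.4
[341. 216.] z 62.3
   r 176.9 ang -0.3693  xy 164.9 -63.8
   r 232.2 ang -0.3725  xy 216.3 -84.5
   r 231.5 ang -0.1618  xy 228.5 -37.3
   r 176.9 ang -0.1619  xy 174.6 -28.5
[356. 170.] z 62.2
   r 177.2 ang 0.1296  xy 175.8 22.9
   r 178.0 ang -0.1152  xy 176.8 -20.5
   r 244.6 ang -0.1249  xy 242.7 -30.5
   r 244.9 ang 0.1333  xy 242.8 32.6
[346. 121.] z 62.2
   r 177.0 ang 0.3679  xy 165.1 63.6
   r 177.0 ang 0.1685  xy 174.5 29.7
   r 232.0 ang 0.1623  xy 228.9 37.5
   r 231.8 ang 0.3737  xy 215.8 84.6
[324.  65.] z 62.2
   r 177.9 ang 0.7113  xy 134.7 116.1
   r 178.1 ang 0.4173  xy 162.9 72.2
   r 233.4 ang 0.4124  xy 213.8 93.5
   r 233.1 ang 0.7217  xy 175.0 154.0
brick: r 202.9 ang -0.5599 yaw(x) -0.5749  wide 72.0 nar 53.2 dep 55.1
brick: r 203.3 ang -0.2666 yaw(x) -0.2601  wide 48.8 nar 36.6 dep 54.7
brick: r 209.5 ang 0.0054 yaw(x) 0.0113  wide 63.0 nar 43.4 dep 66.4
brick: r 203.4 ang 0.2681 yaw(x) 0.2705  wide 48.9 nar 35.2 dep 54.5
brick: r 203.3 ang 0.5657 yaw(x) 0.5699  wide 71.9 nar 52.2 dep 54.4
```

View pics/c6.png

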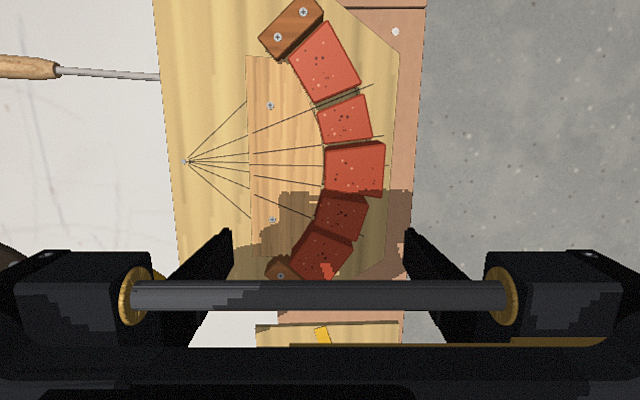

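```bash
python3 -c "
from cell import *
print(state()['t'],job_done())"
```

```text
the job is handed in; nothing more can be done
40.3 None
```

All five bricks are laid flat round the curve in the order asked and the job is handed in at 40.3 s, with joints measuring about 6.6–9 mm (8 mm nominal), bricks within about 1 mm of the arc, the key about 1 mm off centre, and the offcut never touched.

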